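# Bring round and load the blue control vial

## Robot

A 6-joint arm with a two-finger parallel gripper is mounted at the origin on the work surface. World frame = base frame: x ahead of the robot, y to its left, z up, the work surface at z = 0. Lengths are in m, angles in degrees, forces in N, time in s.
With the tool pointing down it reaches from about 0.15 to 0.775 m from the base axis. Payload 6.1 kg.
Tool frame: the origin (TCP) lies at the very end of the fingers, on their centre line; the grasp point (between the pads) lies 19 mm behind it; z points along the fingers, y is the direction in which the jaws open and shut (so a half turn about z gives the same grasp; the last joint's range is limited). The gripper opens to 85 mm and grips with 20 to 120 N. Pads are 22 mm wide; open, the fingers measure 114 mm over their backs; the gripper's body (76 mm by 85 mm) begins 54 mm behind the grasp point. The pads swing forward as they close: fully open they stand 13 mm farther back than shut.
Start: joints at [-71.734, 7.208, -2.269, 80.523, 0, 90], TCP at [0.165, -0.499, 0.231] pointing down, gripper open.
Joint ranges: [-155.77, 155.77], [-54.66, 111.73], [-72.52, 77.12], [-102.08, 115.82], [-83.92, 84.16], [-180, 180]. Speed limits (degrees/s): [136.94, 136.94, 172.46, 180, 180, 180].

## Interface

Orientations are given as a 3x3 rotation matrix whose columns are the frame's x, y, z axes.
In Python, from station import state, get_image, job_done, boxes_of, regions_of, pinpoint gives the robot as it stands.
- The arm moves only by the tool servo_tool, never from a script. Its argument "motion" is a list of rows, each a list of 3 entries, a list of its own where there are three numbers: the shift along the world's x, y, z in mm, then the turn about the world's z in rad, then the opening, from 0 (shut) to 1 (fully open). A call has 1 to 5 rows; each row shifts and turns the commanded pose from where the row before left it; what a row does not reach is not made up. A row lasts 1/10 s, in which the tool goes at most 50 mm and 8.59 degrees, less where a joint would pass 70% of its speed; a pose out of reach is approached as far as the arm can. A call is refused whole if a number of a shift passes 50 or a number of a turn 0.15, either way. A call with a gripper value outside its range is refused whole. The fingers move at their own pace and stop on an object; "newtons" is the grip in N (left out, the last holds). Time passes only in rows, so rows that do not move let the fingers close. It gives the time, the measured TCP pose, the force and the opening at its end, in the units of the state.
- state(): the state, without advancing time (a new reading comes with each control period).
- get_image(name): name is "scene" or "top" or "wrist"; returns a dict with "image" (400x640x3 uint8, red, green, blue), "mtx" (3x3 intrinsics, pixels), "k1" (the pictures are not rectified: a ray, as slopes to the right and down, at radius r is drawn at 1 + k1 r^2 times it, then the intrinsics apply), "world_from_camera" (4x4, takes a point from camera to world coordinates); the wrist camera has in their place "T_tool_cam" (4x4, takes a point from camera to tool coordinates, whose origin is the TCP and whose axes are the flange's). Camera axes: x right, y up, looking along -z (the intrinsics and any distortion apply to the point x, -y, -z); pixel columns grow to the right and rows downward; lengths in m; the calibration is good to about 2 mm. A picture is of the moment at which its call begins: read the wrist's pose just before it. There is no depth.
- job_done(): hands the job in, once; it reports no verdict.
Trained networks look in a picture, given as the dict that the camera call returned (one of the last four; its "shot" number tells which), for a name from the list of things; names that differ only in an ending like _2 or _b are one class to them, and where a whole thing is asked for, a point or a joint stands for the part that bears it (a point fixed in the world has none). Each returns a list of dicts, best first, with "p" (0 to 1); they miss things now and then, are a little off and sometimes report something else, mostly with a low value. They report only what shows in the picture. A call takes as long as a camera call. They do not tell look-alikes from the thing itself.
- boxes_of(thing, picture): "rect" ([centre column, centre row, width, height] in pixels, round what is visible of it).
- regions_of(thing, picture): "pixels" (400x640 bool, what is visible of it) and "rect" ([centre column, centre row, width, height] in pixels, round what is visible of it).
- pinpoint(thing, picture): "xy" ([column, row] in pixels: a listed point, or the origin of a listed thing).
The state is a dict: "time_s": time; "joint_pos": joint angles; "qd": joint speeds; "effort": joint torques, N m; "ee_pos": TCP position; "eef_rot": TCP orientation; "contact_force": force on the tool from outside, world axes, zero at the start; "ft_torque": the same for the moment, N m; "grip_width": finger opening in m.
Only numpy, scipy, OpenCV 4.12 (cv2) and the standard library are available. Lean on these libraries where they do the work, as an engineer would, in place of code of your own. Each camera call takes 0.05 s, during which the arm holds its last target. There are 200 camera calls.

## Task

Turn the revolving vial store by its orange knob until the blue-capped vial has come out from under the clear cover and stands at the middle of the open bay in front. Then lift that vial out and set it upright in the pocket of the black adaptor block, fully down on the pocket's floor; set it down gently, do not let it drop in, and leave it there.

Things in the scene. Friction and masses are not known exactly. Their poses are not given: they have to be found in the camera images.
- knob (a point): Middle of the orange bar knob on the turntable's upright axis: 52 mm long along its own x, 16 mm thick along y, its top and foot at z 175 and 133 mm. Pinch across the 16 mm; the turntable (260 mm wide, five white cups 72 degrees apart, 100 mm off axis) turns with it, either way, lightly, and stays where left. Origin z 154 mm; black disc and cover below it reach z 135 mm.
- vial_blue: Vial with the blue cap, loose in one cup of the turntable (other caps: white, red, yellow, green); at the start 60 to 85 degrees of turn from the bay, on either side. 75 mm tall, body 28 mm across, cap 30 mm across from 50 to 75 mm above the foot, about 40 g. Origin: centre of its foot, z up; the foot is at z 35 mm in its cup, cup rim at z 71 mm. Pick by the cap from above.
- bay (a point): Middle of the open bay, fixed: where a vial's foot (z 35 mm) stands when its cup is fully round at the front of the store. Its +x points level to the turntable's axis, 100 mm away; z is up. The fixed clear cover (top at z 127 mm) begins 43 mm from here towards the axis, its edge along y, and is over the other cups; to pick here, keep the open fingers in line with y.
- adaptor: Black block 56 mm square and 30 mm high on a thin aluminium plate, fixed to the table, with one square open pocket: inside 44 mm, floor 6 mm above the table. Origin at the centre of its underside, x and y along its sides, z up.
Mind the look-alikes: they are no part of the job. What is shaped like the adaptor but green or red is not meant.

How it is judged:
By the outcome, as a careful person would: the job done as asked, in the order asked, and still so for the second after the job is handed in, with the robot touching nothing.
It also fails if it takes over 51 s, if anything falls off the work surface, if the arm or the gripper's body presses on something with over 40 N, if the wrist force passes 120 N, or if a joint passes its speed limit or range.

## Working session

There is one attempt and no reset: what is moved stays moved. The work goes in short steps, Python scripts to look and compute and a tool call to move; the robot and the scene stay as the last step left them, time stands still between calls to the robot, and variables do not carry over. Pictures are saved under pics/ and viewed, about 8 in all and at most 12, crops included, and the job is handed in when it is done.

Besides the shell and the picture viewer there is one more tool, called after "Request:" as name(argument=value, ...), one argument or row to a line, values as JSON. servo_tool: Moves the arm, as the interface text tells. Its arguments: {"type":"object","properties":{"motion":{"type":"array"},"newtons":{"type":"number"}},"required":["motion"]}

```bash
mkdir -p pics
cat > h.py <<'E'
import numpy as np, cv2
from station import *
def cam(p,s=None):
    if 'world_from_camera' in p: return np.array(p['world_from_camera'])
    T=np.eye(4);T[:3,:3]=s['eef_rot'];T[:3,3]=s['ee_pos'];return T@np.array(p['T_tool_cam'])
def toz(p,uv,z,s=None):
    T=cam(p,s);K=np.array(p['mtx']);k=p['k1']
    d=cv2.undistortPoints(np.array([[uv]],float),K,np.array([k,0,0,0,0.]))[0,0]
    r=T[:3,:3]@np.array([d[0],-d[1],-1]);o=T[:3,3]
    return np.round(o+r*(z-o[2])/r[2],4)
def proj(p,X,s=None):
    T=cam(p,s);c=T[:3,:3].T@(np.array(X)-T[:3,3])
    return cv2.projectPoints(np.array([[c[0],-c[1],-c[2]]]),np.zeros(3),np.zeros(3),np.array(p['mtx']),np.array([p['k1'],0,0,0,0.]))[0].ravel()
def save(p,n,im=None):
    cv2.imwrite('pics/'+n,cv2.cvtColor(p['image'] if im is None else im,cv2.COLOR_RGB2BGR))
E
python3 - <<'E'
from h import *
z={'knob':.154,'vial_blue':.035,'bay':.035,'adaptor':0}
ims=[]
for n in ('top','scene'):
    p=get_image(n);ims.append(p['image']);print(n,cam(p)[:3,3])
    for t in z:
        for r in pinpoint(t,p)[:5]: print(t,np.round(r['xy']),round(r['p'],2),toz(p,r['xy'],z[t]))
    save(p,n+'0.png')
print(state()['eef_rot'],state()['time_s'])
E
```

```text
top [ 0.27245784 -0.01997925  1.1400172 ]
knob [253. 165.] 0.96 [0.5717 0.1163 0.154 ]
vial_blue [303. 187.] 0.38 [0.5563 0.0179 0.035 ]
adaptor [406. 221.] 0.82 [ 0.489  -0.2201  0.    ]
adaptor [433. 285.] 0.68 [ 0.3457 -0.2761  0.    ]
adaptor [428. 153.] 0.66 [ 0.6533 -0.2755  0.    ]
scene [ 1.20389374 -0.0158608   0.83214359]
knob [386. 211.] 0.88 [0.5717 0.1223 0.154 ]
adaptor [237. 190.] 0.88 [ 0.3408 -0.2695  0.    ]
adaptor [217. 282.] 0.73 [ 0.654  -0.2742  0.    ]
adaptor [248. 231.] 0.57 [ 0.4949 -0.2192  0.    ]
[[ 9.49609470e-01  3.13435565e-01 -1.91176605e-05]
 [ 3.13435565e-01 -9.49609470e-01  3.99193370e-05]
 [-5.64217147e-06 -4.38999352e-05 -9.99999999e-01]] 0.5
```

View pics/top0.png

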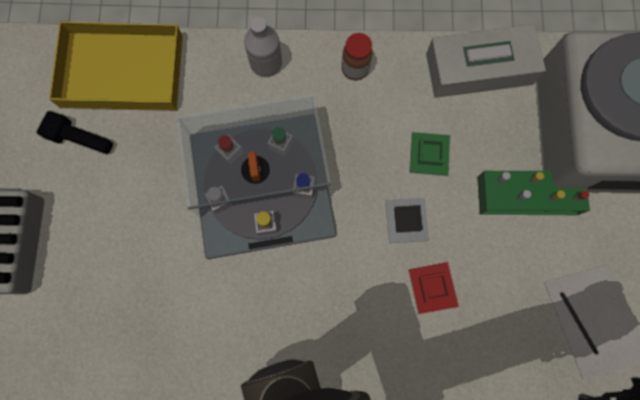

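View pics/scene0.png

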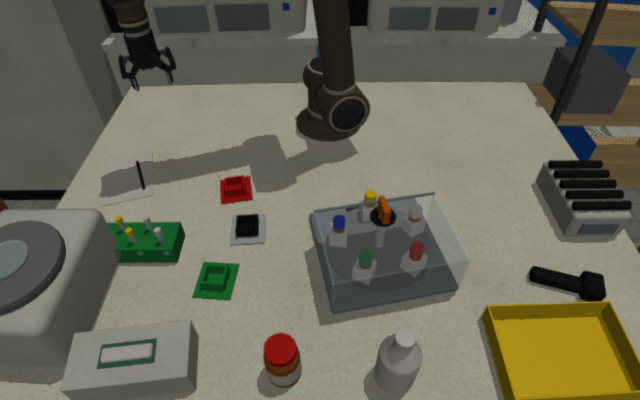

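Run:
```python
from h import *
p=get_image('top');q=get_image('scene')
R=lambda uv,z,P=p:toz(P,uv,z)
for n,a,b,z in (('cover front',(190,206),(329,186),.127),('cover rear',(180,118),(315,98),.127),('base front',(207,257),(335,237),.02),('slot',(249,246),(293,239),.02)):
    A,B=R(a,z),R(b,z);print(n,A,B,np.degrees(np.arctan2(*(B-A)[1::-1])))
ax=np.array([.5717,.119])
for P in(p,q):
  hsv=cv2.cvtColor(P['image'],cv2.COLOR_RGB2HSV)
  for n,lo,hi in(('blue',112,128),('yellow',20,32),('green',45,85),('red',0,6),('knob',7,16)):
    m=cv2.inRange(hsv,(lo,110,50),(hi,255,255));
    if n=='red': m|=cv2.inRange(hsv,(172,110,50),(180,255,255))
    k,l,s,c=cv2.connectedComponentsWithStats(m)
    for i in range(1,k):
      X=R(c[i],.175 if n=='knob' else .108,P)
      if s[i,4]>25 and np.hypot(*(X[:2]-ax))<.14: d=X[:2]-ax;print(n,c[i].round(1),s[i,4],X,'r',np.hypot(*d).round(3),'ang',np.degrees(np.arctan2(d[1],d[0])).round(1), cv2.minAreaRect(np.argwhere(l==i)[:,::-1].astype(np.float32)))
a=cv2.resize(p['image'][90:270,170:345],None,fx=3,fy=3,interpolation=3)
b=cv2.resize(p['image'][190:250,375:440],(250,230),interpolation=3)
a=np.hstack([a,np.vstack([b,np.zeros((a.shape[0]-230,250,3),np.uint8)])]);save(p,'crop1.png',a)
```

```text
cover front [0.4888 0.2459 0.127 ] [ 0.5364 -0.0394  0.127 ] -80.52790813545094
cover rear [0.6808 0.2811 0.127 ] [ 0.7322 -0.0066  0.127 ] -79.87050349490843
base front [0.3964 0.2277 0.02  ] [ 0.4462 -0.0564  0.02  ] -80.0576115304374
slot [0.4225 0.1356 0.02  ] [0.44   0.0377 0.02  ] -79.86520076321914
blue [302.8 179.8] 131 [0.5539 0.0161 0.108 ] r 0.104 ang -99.8 ((303.0, 180.0), (12.0, 12.0), 90.0)
yellow [263.3 218.8] 169 [0.4682 0.0963 0.108 ] r 0.106 ang -167.6 ((263.5, 219.0), (14.0, 13.0), 90.0)
red [225.2 142.9] 153 [0.6334 0.1853 0.108 ] r 0.091 ang 47.1 ((225.0, 143.0), (14.0, 12.0), 90.0)
knob [253.1 166. ] 257 [0.5625 0.1137 0.175 ] r 0.011 ang -150.1 ((253.00772094726562, 166.06153869628906), (28.900089263916016, 9.426640510559082), 82.87498474121094)
blue [338.5 222. ] 153 [0.5625 0.0162 0.108 ] r 0.103 ang -95.1 ((338.5, 222.0), (14.0, 11.0), 90.0)
yellow [370.  195.3] 121 [0.475  0.0971 0.108 ] r 0.099 ang -167.2 ((370.5, 195.5), (11.0, 11.0), 90.0)
green [365.3 257.2] 157 [0.6647 0.0711 0.108 ] r 0.105 ang -27.3 ((365.5, 257.5), (15.0, 11.0), 90.0)
red [416.5 249.4] 185 [0.6448 0.1852 0.108 ] r 0.099 ang 42.2 ((416.5, 249.5), (15.0, 13.0), 90.0)
knob [383.7 209.9] 277 [0.5878 0.1126 0.175 ] r 0.017 ang -21.7 ((384.2353820800781, 209.4412078857422), (28.134132385253906, 12.854387283325195), 75.96376037597656)
```

View pics/crop1.png

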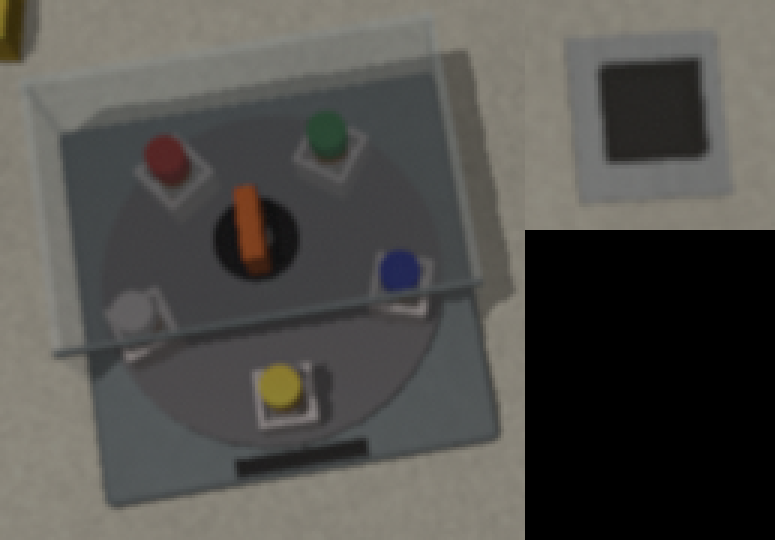

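Request:
servo_tool(
  motion=[
    [[0,20,20],[0,0,0.1],1],
    [[20,35,10],[0,0,0.15],1],
    [[20,35,10],[0,0,0.15],1],
    [[20,35,10],[0,0,0.15],1],
    [[20,35,10],[0,0,0.15],1],
  ],
  newtons=40,
)

```text
invalid input
```

```bash
python3 -c "
from station import *
s=state();print(s['joint_pos'],s['ee_pos'],s['eef_rot'][0])"
```

```text
[-7.17362015e+01  7.20609684e+00 -2.26779550e+00  8.05239290e+01
  1.34918940e-03  9.00013739e+01] [ 0.16453346 -0.49853749  0.23131915] [9.49631194e-01 3.13369741e-01 3.42779857e-05]
```

Request:
servo_tool(
  motion=[
    [[0,20,20],0.1,1],
    [[20,35,10],0.15,1],
    [[20,35,10],0.15,1],
    [[20,35,10],0.15,1],
    [[20,35,10],0.15,1],
  ],
  newtons=40,
)

```text
time_s: 1.1
ee_pos: [0.2449, -0.3372, 0.2918]
eef_rot: [[0.52, 0.854, 0.0], [0.854, -0.52, -0.0], [-0.0, 0.001, -1.0]]
contact_force: [-0.1, -1.1, 0.1]
grip_width: 0.0854
```

```bash
python3 -c "
from station import *
s=state();print(s['joint_pos'],s['ee_pos'],s['eef_rot'][0])"
```

```text
[-5.40105534e+01 -4.06760355e+00 -6.31295494e+00  8.77259019e+01
  8.63637907e-03  6.73059559e+01] [ 0.24492328 -0.33716279  0.29181602] [5.19765274e-01 8.54309011e-01 4.16794201e-04]
```

Request:
servo_tool(
  motion=[
    [[22,30,0],0.15,1],
    [[22,30,0],0.15,1],
    [[22,30,0],0.15,1],
    [[22,30,0],0.15,1],
    [[22,30,0],0.15,1],
  ],
)

```text
time_s: 1.6
ee_pos: [0.3552, -0.1872, 0.2916]
eef_rot: [[-0.203, 0.979, 0.001], [0.979, 0.203, -0.0], [-0.001, 0.001, -1.0]]
contact_force: [1.0, -1.2, -0.5]
grip_width: 0.0856
```

Request:
servo_tool(
  motion=[
    [[22,30,0],0.15,1],
    [[22,30,0],0.15,1],
    [[22,30,0],0.15,1],
    [[22,30,0],0.15,1],
    [[22,30,0],0.15,0.7],
  ],
)

```text
time_s: 2.1
ee_pos: [0.4653, -0.0371, 0.2915]
eef_rot: [[-0.816, 0.578, 0.001], [0.578, 0.816, -0.0], [-0.001, 0.0, -1.0]]
contact_force: [0.8, -1.3, 1.1]
grip_width: 0.073
```

Request:
servo_tool(
  motion=[
    [[22,30,0],0.15,0.7],
    [[22,30,0],0.15,0.7],
    [[22,30,0],0.15,0.7],
    [[20,30,0],0.15,0.7],
    [[20,32,0],0.15,0.7],
  ],
)

```text
time_s: 2.6
ee_pos: [0.5712, 0.1148, 0.2913]
eef_rot: [[-0.991, -0.133, 0.0], [-0.133, 0.991, -0.0], [-0.0, -0.0, -1.0]]
contact_force: [0.8, 0.3, 0.5]
grip_width: 0.0597
```

Request:
servo_tool(
  motion=[
    [[0,0,0],0,0.6],
  ],
)

```text
time_s: 2.7
ee_pos: [0.5722, 0.1168, 0.2896]
eef_rot: [[-0.991, -0.133, -0.001], [-0.133, 0.991, 0.001], [0.001, 0.001, -1.0]]
contact_force: [0.2, 0.3, -0.1]
grip_width: 0.0514
```

Run:
```python
from h import *
s=state();p=get_image('wrist');print(s['joint_pos'],cam(p,s)[:3,3])
for r in pinpoint('knob',p)[:2]: print(r['xy'],r['p'],toz(p,r['xy'],.154,s))
save(p,'w1.png')
```

```text
[1.15092406e+01 1.44335872e+01 1.38571524e+01 8.94942436e+01
 4.88888674e-02 3.86731657e+00] [0.49652585 0.10635034 0.43339605]
[319.9, 186.1] 0.94 [0.5682 0.1165 0.154 ]
```

View pics/w1.png

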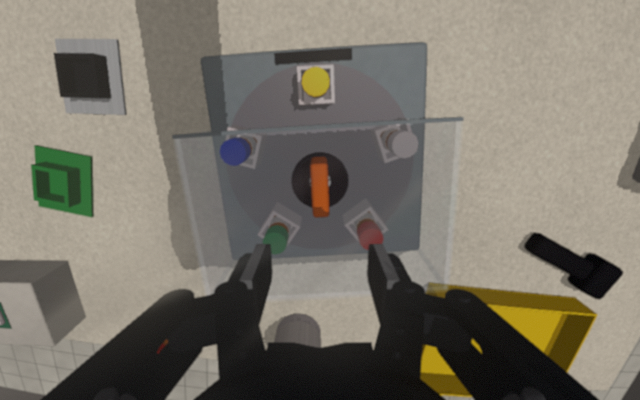

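Run:
```python
from h import *
s=state();p=get_image('wrist')
ang=lambda v:np.degrees(np.arctan2(v[1],v[0])).round(2)
for n,a,b,z in (('base front',(202,57),(426,43),.02),('cover',(176,136),(462,119),.127),('slot',(275,58),(351,53),.02),('knob',(319,157),(320.5,216),.175)):
    A,B=toz(p,a,z,s),toz(p,b,z,s);print(n,A,B,(A+B)/2,ang(B-A))
hsv=cv2.cvtColor(p['image'],cv2.COLOR_RGB2HSV)
for n,lo,hi in(('blue',112,128),('yellow',20,32),('knob',7,16)):
    m=cv2.inRange(hsv,(lo,110,50),(hi,255,255));m[300:]=0
    k,l,st,c=cv2.connectedComponentsWithStats(m);i=1+np.argmax(st[1:,4])
    for ax in([.5717,.1165],):
        X=toz(p,c[i],.106,s);print(n,c[i],st[i],X,ang(X[:2]-ax),np.hypot(*(X[:2]-ax)))
g=cv2.cvtColor(p['image'],cv2.COLOR_RGB2GRAY)
```

```text
base front [ 0.4474 -0.0575  0.02  ] [0.3939 0.2299 0.02  ] [0.42065 0.0862  0.02   ] 100.55
cover [ 0.5392 -0.0416  0.127 ] [0.4844 0.2502 0.127 ] [0.5118 0.1043 0.127 ] 100.64
slot [0.4376 0.0381 0.02  ] [0.4192 0.1354 0.02  ] [0.4284  0.08675 0.02   ] 100.71
knob [0.5351 0.1087 0.175 ] [0.5903 0.1172 0.175 ] [0.5627  0.11295 0.175  ] 8.75
blue [235.81262729 153.6598778 ] [223 141  26  26 491] [0.5538 0.0165 0.106 ] -100.15 0.1015894187403393
yellow [508.47629548 294.18963616] [450 285 130  15 907] [0.6951 0.3859 0.106 ] 65.39 0.2963172624063607
knob [322.24519231 188.05      ] [ 313  158   20   61 1040] [0.5812 0.1183 0.106 ] 10.73 0.009669022701390311
```

Request:
servo_tool(
  motion=[
    [[-4,-2,-40],0.02,0.6],
    [[0,0,-40],0,0.6],
    [[0,0,0],0,0.6],
  ],
)

```text
time_s: 3.15
ee_pos: [0.5625, 0.1095, 0.206]
eef_rot: [[-0.989, -0.144, -0.01], [-0.144, 0.99, -0.002], [0.01, -0.001, -1.0]]
contact_force: [-0.5, 0.6, -0.1]
grip_width: 0.0515
```

Run:
```python
from h import *
s=state();p=get_image('wrist');print(s['ee_pos'])
for r in pinpoint('knob',p)[:1]: print(r['xy'],r['p'],toz(p,r['xy'],.154,s))
P=get_image('top')
for r in pinpoint('knob',P)[:1]: print(r['xy'],r['p'],toz(P,r['xy'],.154))
hsv=cv2.cvtColor(p['image'],cv2.COLOR_RGB2HSV)
m=cv2.inRange(hsv,(5,110,50),(18,255,255));k,l,st,c=cv2.connectedComponentsWithStats(m)
for i in range(1,k):
  if st[i,4]>300:print(c[i],st[i])
save(p,'w2.png')
```

```text
[0.56254758 0.10954963 0.20601515]
[327.2, 227.8] 0.97 [0.5667 0.1156 0.154 ]
[328.41531874 230.45575642] [ 315  188   27   87 2102]
```

View pics/w2.png

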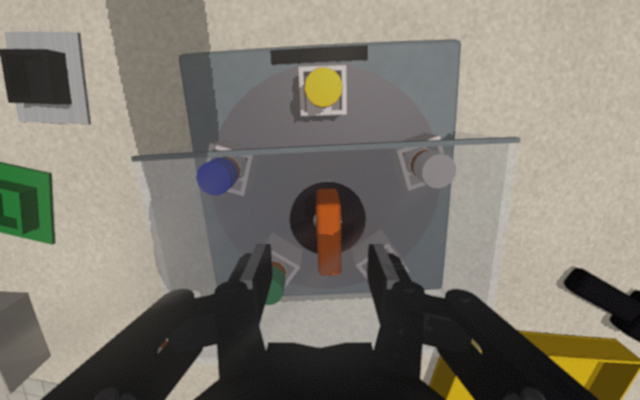

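Run:
```python
from h import *
s=state();p=get_image('wrist');print(s['ee_pos'],s['eef_rot'],s['qd'])
print(toz(p,(327.5,218.5),.135,s),toz(p,(329,206),.175,s),toz(p,(329.5,274),.175,s),toz(p,(329,240),.175,s))
a=[toz(p,(u),.127,s) for u in((134,158),(518,139))];print(a,(a[0]+a[1])/2)
print(toz(p,(323,88),.11,s))
```

```text
[0.56763577 0.11112857 0.21442838] [[-9.89343516e-01 -1.45538863e-01  4.22453969e-03]
 [-1.45536980e-01  9.89352527e-01  7.51559758e-04]
 [-4.28894017e-03  1.28724027e-04 -9.99990794e-01]] [ 0.24354383  0.01890144  0.73756637 -0.34662421 -0.02301467 -0.08812266]
[0.5758 0.1187 0.135 ] [0.5518 0.1149 0.175 ] [0.6025 0.1233 0.175 ] [0.5761 0.1188 0.175 ]
[array([ 0.5503, -0.0432,  0.127 ]), array([0.4902, 0.259 , 0.127 ])] [0.52025 0.1079  0.127  ]
[0.4758 0.1002 0.11  ]
```

Request:
servo_tool(
  motion=[
    [[0,0,0],0,0.6],
    [[0,0,0],0,0.6],
  ],
)

```text
time_s: 3.6
ee_pos: [0.5673, 0.1116, 0.2128]
eef_rot: [[-0.989, -0.147, 0.002], [-0.147, 0.989, 0.0], [-0.002, 0.0, -1.0]]
contact_force: [-0.4, 0.4, -0.5]
grip_width: 0.0515
```

Run:
```python
from h import *
s=state();p=get_image('wrist');print(s['ee_pos'],s['qd'])
for r in pinpoint('knob',p)[:1]: print(r['xy'],r['p'],toz(p,r['xy'],.154,s))
hsv=cv2.cvtColor(p['image'],cv2.COLOR_RGB2HSV)
m=cv2.inRange(hsv,(5,110,50),(18,255,255));k,l,st,c=cv2.connectedComponentsWithStats(m)
i=1+np.argmax(st[1:,4]);x,y,w,h=st[i][:4];u=x+w/2;print(st[i])
a=toz(p,(u,y+h),.175,s);print('far end',a,'->',a[:2]-.026*np.array([np.cos(.154),np.sin(.154)]),toz(p,(u,y),.133,s))
# hub circle: dark pixels
d=((hsv[...,2]<45)).astype(np.uint8);d[262:]=0;d[:150]=0;d[:,:270]=0;d[:,390:]=0
pts=np.argwhere(d)[:,::-1];hb=cv2.convexHull(pts.astype(np.int32));e=cv2.fitEllipse(hb);print(e,toz(p,e[0],.135,s))
```

```text
[0.56729332 0.11158251 0.21275927] [ 0.11334571  0.2220918  -0.78906939 -0.15287703  0.06420631 -0.01822317]
[322.8, 216.4] 0.8 [0.5664 0.1137 0.154 ]
[ 313  178   27   85 1981]
far end [0.5926 0.1201 0.175 ] -> [0.5669077  0.11611181] [0.5421 0.1132 0.133 ]
((328.1005859375, 260.12713623046875), (115.3191909790039, 170.01564025878906), 0.6756412982940674) [0.612  0.1254 0.135 ]
```

Request:
servo_tool(
  motion=[
    [[0,4,-20],0,0.6],
    [[0,0,-25],0,0.5],
    [[0,0,-20],0,0.5],
    [[0,0,0],0,0.5],
  ],
)

```text
time_s: 4.1
ee_pos: [0.5649, 0.1152, 0.1435]
eef_rot: [[-0.989, -0.147, -0.005], [-0.147, 0.989, -0.001], [0.005, -0.0, -1.0]]
contact_force: [0.1, -0.6, -0.4]
grip_width: 0.0427
```

Request:
servo_tool(
  motion=[
    [[0,0,0],0,0.3],
    [[0,0,0],0,0.2],
    [[0,0,0],0,0],
    [[0,0,0],0,0],
    [[0,0,0],0,0],
  ],
  newtons=30,
)

```text
time_s: 4.6
ee_pos: [0.5672, 0.1164, 0.1478]
eef_rot: [[-0.989, -0.147, 0.002], [-0.147, 0.989, 0.002], [-0.002, 0.002, -1.0]]
contact_force: [-1.2, 5.8, 4.0]
grip_width: 0.0157
```

Request:
servo_tool(
  motion=[
    [[0,0,0],-0.05,0],
    [[0,0,0],-0.1,0],
    [[0,0,0],-0.1,0],
    [[0,0,0],-0.1,0],
    [[0,0,0],-0.1,0],
  ],
)

```text
time_s: 5.1
ee_pos: [0.5672, 0.1166, 0.1478]
eef_rot: [[-0.954, 0.301, 0.002], [0.301, 0.954, 0.002], [-0.001, 0.003, -1.0]]
contact_force: [-1.1, 5.2, 3.1]
grip_width: 0.0154
```

Request:
servo_tool(
  motion=[
    [[0,0,0],-0.1,0],
    [[0,0,0],-0.1,0],
    [[0,0,0],-0.1,0],
    [[0,0,0],-0.1,0],
    [[0,0,0],-0.1,0],
  ],
)

```text
time_s: 5.6
ee_pos: [0.5673, 0.1168, 0.1478]
eef_rot: [[-0.693, 0.721, 0.002], [0.721, 0.693, 0.003], [0.0, 0.004, -1.0]]
contact_force: [-0.6, 5.8, 2.8]
grip_width: 0.0158
```

Request:
servo_tool(
  motion=[
    [[0,0,0],-0.1,0],
    [[0,0,0],-0.1,0],
    [[0,0,0],-0.05,0],
    [[0,0,0],-0.05,0],
    [[0,0,0],0,0],
  ],
)

```text
time_s: 6.1
ee_pos: [0.5674, 0.1168, 0.1477]
eef_rot: [[-0.451, 0.893, 0.003], [0.893, 0.451, 0.003], [0.001, 0.004, -1.0]]
contact_force: [-0.3, 7.8, 2.9]
grip_width: 0.0153
```

Run:
```python
from h import *
s=state();R=np.array(s['eef_rot']);print(s['ee_pos'],np.degrees(np.arctan2(R[1,0],R[0,0])),s['grip_width'])
ax=np.array([.567,.1155]);o=[]
for n in('top','scene'):
  P=get_image(n);hsv=cv2.cvtColor(P['image'],cv2.COLOR_RGB2HSV)
  for nm,lo,hi in(('blue',112,128),('yellow',20,32)):
    m=cv2.inRange(hsv,(lo,110,50),(hi,255,255))
    k,l,st,c=cv2.connectedComponentsWithStats(m)
    for i in range(1,k):
      X=toz(P,c[i],.108);d=X[:2]-ax
      if st[i,4]>25 and np.hypot(*d)<.14: print(n,nm,c[i],st[i,4],X,np.degrees(np.arctan2(d[1],d[0])))
  o.append(P['image'][90:270,170:470])
cv2.imwrite('pics/c3.png',cv2.resize(np.vstack(o)[...,::-1],None,fx=1.6,fy=1.6))
```

```text
[0.56739481 0.11684334 0.14774584] 116.79239955918341 0.015276353945407474
scene blue [370.78571429 195.22321429] 112 [0.4748 0.0989 0.108 ] -169.79361858908567
scene yellow [415.69032258 211.98709677] 155 [0.5329 0.2013 0.108 ] 111.6746491190241
```

View pics/c3.png

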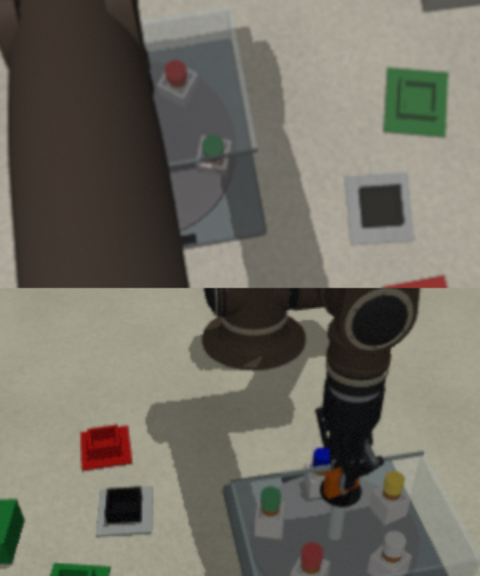

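Request:
servo_tool(
  motion=[
    [[0,0,0],-0.02,0],
    [[0,0,0],0,0],
    [[0,0,0],0,0],
  ],
)

```text
time_s: 6.5
ee_pos: [0.5674, 0.1169, 0.1478]
eef_rot: [[-0.434, 0.901, 0.003], [0.901, 0.434, 0.003], [0.001, 0.004, -1.0]]
contact_force: [0.6, 6.3, 2.2]
grip_width: 0.0158
```

Run:
```python
from h import *
s=state();P=get_image('wrist');print(s['ee_pos'],s['qd'].round(2) if hasattr(s['qd'],'round') else s['qd'])
for nm in('vial_blue','knob'):
  for r in pinpoint(nm,P)[:2]:print(nm,r['xy'],r['p'],toz(P,r['xy'],.035 if nm!='knob' else .154,s))
save(P,'w4.png')
```

```text
[0.56742304 0.11685482 0.14775643] [ 0.02  0.07 -0.    0.05  0.02 -0.04]
vial_blue [210.3, 162.5] 0.65 [0.4668 0.103  0.035 ]
knob [320.4, 259.7] 0.8 [0.5677 0.1172 0.154 ]
```

View pics/w4.png

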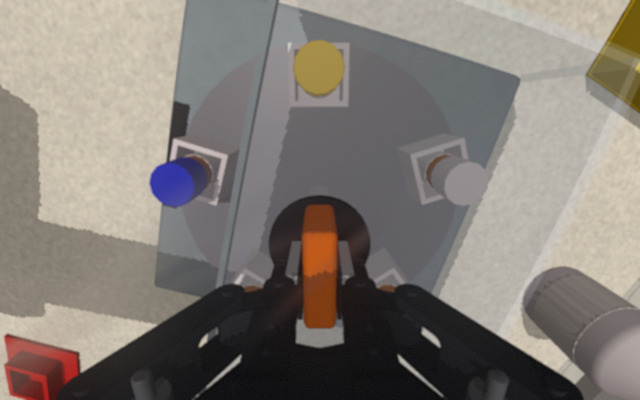

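Run:
```python
from h import *
s=state();P=get_image('wrist');ax=np.array([.5675,.1172])
ang=lambda v:np.degrees(np.arctan2(v[1],v[0])).round(2)
hsv=cv2.cvtColor(P['image'],cv2.COLOR_RGB2HSV);m=cv2.inRange(hsv,(112,110,50),(128,255,255));m[:120]=0
k,l,st,c=cv2.connectedComponentsWithStats(m);i=1+np.argmax(st[1:,4]);print(st[i],c[i])
for u,z in((c[i],.104),((172,185),.11),((319,67),.11),((460,184),.11)):
  X=toz(P,u,z,s);print(X,ang(X[:2]-ax),np.hypot(*(X[:2]-ax)))
for a,b,z in (((277,0),(228,295),.127),((187,0),(157,285),.02),((518,77),(185,-20),.02)):
  A,B=toz(P,a,z,s),toz(P,b,z,s);print(A,B,ang(B-A))
```

```text
[ 150  158   50   48 1694] [173.91912633 181.45513577]
[0.4669 0.1025 0.104 ] -171.69 0.10166833331967237
[0.4686 0.1024 0.11  ] -171.49 0.10000124999218758
[0.524  0.2065 0.11  ] 115.97 0.09933146530682006
[0.6364 0.1837 0.11  ] 43.98 0.09575729737205407
[0.4926 0.2236 0.127 ] [0.5306 0.0536 0.127 ] -77.4
[0.3983 0.2176 0.02  ] [ 0.4539 -0.0548  0.02  ] -78.46
[0.6807 0.2886 0.02  ] [0.3917 0.2308 0.02  ] -168.69
```

Request:
servo_tool(
  motion=[
    [[0,0,0],0.02,0],
    [[0,0,0],0,0],
    [[0,0,0],0,0.2],
    [[0,0,0],0,0.4],
    [[0,0,0],0,0.6],
  ],
)

```text
time_s: 7.2
ee_pos: [0.5665, 0.115, 0.1464]
eef_rot: [[-0.451, 0.893, 0.0], [0.893, 0.451, -0.001], [-0.001, -0.0, -1.0]]
contact_force: [-0.4, 0.0, 0.5]
grip_width: 0.0447
```

Request:
servo_tool(
  motion=[
    [[0,0,30],0,0.6],
    [[0,0,40],0,0.6],
    [[0,0,40],0.13,0.7],
    [[0,0,20],0.15,0.7],
    [[-10,-2,0],0.15,0.7],
  ],
)

```text
time_s: 7.7
ee_pos: [0.5583, 0.1134, 0.2796]
eef_rot: [[-0.786, 0.619, 0.006], [0.619, 0.786, 0.0], [-0.004, 0.004, -1.0]]
contact_force: [0.1, 0.0, -0.5]
grip_width: 0.0597
```

Request:
servo_tool(
  motion=[
    [[-15,-3,0],0.15,0.7],
    [[-20,-4,0],0.15,0.7],
    [[-20,-4,0],0.15,0.7],
    [[-20,-4,0],0.15,0.7],
    [[-10,-2,0],0.15,0.7],
  ],
)

```text
time_s: 8.2
ee_pos: [0.4701, 0.0957, 0.2766]
eef_rot: [[-0.997, -0.083, 0.0], [-0.083, 0.997, -0.001], [0.0, -0.001, -1.0]]
contact_force: [-0.3, 0.8, -0.7]
grip_width: 0.0597
```

Request:
servo_tool(
  motion=[
    [[0,0,0],0.1,0.7],
    [[0,0,0],0,0.7],
    [[0,0,0],0,0.7],
    [[0,0,0],0,0.7],
  ],
)

```text
time_s: 8.6
ee_pos: [0.4717, 0.0963, 0.2761]
eef_rot: [[-0.985, -0.174, -0.0], [-0.174, 0.985, -0.0], [0.0, -0.0, -1.0]]
contact_force: [-0.3, 0.3, -0.3]
grip_width: 0.0596
```

Run:
```python
from h import *
ax=np.array([.5675,.1172]);ang=lambda v:np.degrees(np.arctan2(v[1],v[0])).round(2)
s=state();p=get_image('wrist');R=np.array(s['eef_rot']);print(s['ee_pos'],ang(R[:,0]),s['joint_pos'])
for n,pic in(('w',p),('top',get_image('top')),('scene',get_image('scene'))):
  hsv=cv2.cvtColor(pic['image'],cv2.COLOR_RGB2HSV);m=cv2.inRange(hsv,(112,110,50),(128,255,255))
  k,l,st,c=cv2.connectedComponentsWithStats(m)
  for i in range(1,k):
    X=toz(pic,c[i],.106,s)
    if st[i,4]>40 and np.hypot(*(X[:2]-ax))<.14:print(n,c[i],st[i],X,ang(X[:2]-ax))
save(p,'w5.png')
```

```text
[0.47172586 0.09633811 0.27614473] -169.96 [ 1.15485072e+01  2.75211482e+00 -1.55706939e+00  8.57096555e+01
 -9.79781205e-03  1.50762409e+00]
w [323.51286449 179.48885077] [311 165  26  29 583] [0.4686 0.1    0.106 ] -170.13
scene [370.62831858 195.40707965] [366 190  11  12 113] [0.4734 0.0988 0.106 ] -168.94
```

View pics/w5.png

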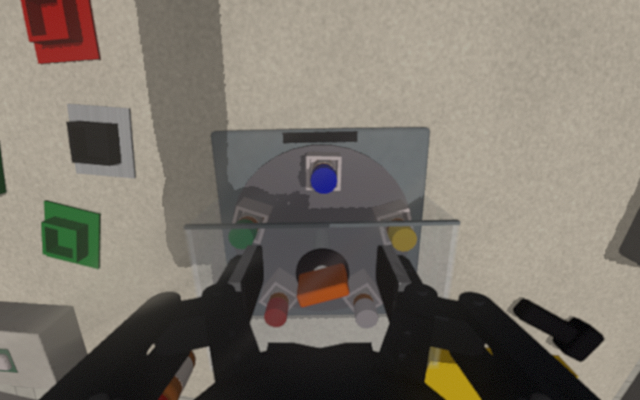

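Run:
```python
from h import *
ang=lambda v:np.degrees(np.arctan2(v[1],v[0])).round(2)
s=state();p=get_image('wrist')
hsv=cv2.cvtColor(p['image'],cv2.COLOR_RGB2HSV);C={}
for n,lo,hi in(('blue',112,128),('yellow',20,32),('green',45,85),('red',0,6)):
  m=cv2.inRange(hsv,(lo,90,40),(hi,255,255))
  if n=='red':m|=cv2.inRange(hsv,(172,90,40),(180,255,255))
  k,l,st,c=cv2.connectedComponentsWithStats(m)
  for i in range(1,k):
    if st[i,4]>150 and 220<c[i][0]<430 and 150<c[i][1]<325:
      C[n]=toz(p,c[i],.106,s);print(n,c[i],st[i,4],C[n])
print('g->y',ang(C['yellow']-C['green']))
g=cv2.cvtColor(p['image'],cv2.COLOR_RGB2GRAY)
for r0,r1,c0,c1,z,n in((118,140,225,275,.02,0),(212,234,270,380,.127,0)):pass
L=cv2.createLineSegmentDetector().detect(g)[0][:,0]
for x0,y0,x1,y1 in L:
  if abs(y1-y0)<8 and abs(x1-x0)>35 and 115<y0<240 and 180<x0<465:
    z=.127 if y0>200 else .02
    a,b=sorted([(x0,y0),(x1,y1)]);A,B=toz(p,a,z,s),toz(p,b,z,s);print(np.round([*a,*b],1),A,B,ang(B-A))
```

```text
blue [323.31147541 179.2557377 ] 610 [0.4683 0.0999 0.106 ]
yellow [401.99823009 237.78053097] 565 [0.5213 0.2037 0.106 ]
green [241.87837838 238.48648649] 296 [0.5554 0.0183 0.106 ]
red [275.74397032 311.63450835] 539 [0.6508 0.0709 0.106 ]
g->y 100.42
[423.1 219.5 458.2 218.4] [0.4882 0.2126 0.127 ] [0.4802 0.2501 0.127 ] 102.04
[228.1 129.1 358.1 128.8] [ 0.4425 -0.0335  0.02  ] [0.4119 0.1379 0.02  ] 100.12
[386.9 126.1 428.1 126. ] [0.4016 0.1749 0.02  ] [0.3912 0.2295 0.02  ] 100.78
[284.3 142.3 354.4 141.3] [0.4469 0.0434 0.02  ] [0.4289 0.1364 0.02  ] 100.95
[403.1 222.6 458.2 224.3] [0.4954 0.1921 0.127 ] [0.4869 0.2523 0.127 ] 98.04
[331.9 223.2 378.1 222.8] [0.5096 0.1165 0.127 ] [0.5004 0.1655 0.127 ] 100.63
[183.1 228.6 220.6 228.1] [ 0.5447 -0.0425  0.127 ] [ 0.5366 -0.0015  0.127 ] 101.18
[330.6 207.2 373.1 206.5] [0.492  0.1118 0.127 ] [0.4832 0.1559 0.127 ] 101.28
[266.9 224.4 304.4 224.4] [0.5233 0.0477 0.127 ] [0.5161 0.0876 0.127 ] 100.23
```

Request:
servo_tool(
  motion=[
    [[-3,4,-40],0.01,0.7],
    [[0,0,-40],0,0.7],
    [[0,0,-40],0,0.7],
    [[0,0,-30],0,0.7],
    [[0,0,0],0,0.7],
  ],
)

```text
time_s: 9.3
ee_pos: [0.4657, 0.0999, 0.1223]
eef_rot: [[-0.983, -0.186, -0.007], [-0.186, 0.983, -0.002], [0.008, -0.0, -1.0]]
contact_force: [-0.2, 0.7, 0.3]
grip_width: 0.0601
```

Run:
```python
from h import *
s=state();p=get_image('wrist');print(s['ee_pos'],s['contact_force'],s['qd'])
hsv=cv2.cvtColor(p['image'],cv2.COLOR_RGB2HSV);m=cv2.inRange(hsv,(112,110,50),(128,255,255))
k,l,st,c=cv2.connectedComponentsWithStats(m);i=1+np.argmax(st[1:,4]);print(st[i],c[i],toz(p,c[i],.106,s))
```

```text
[0.46572478 0.09988213 0.12229419] [-0.16837234  0.67637482  0.34508696] [-0.09203309 -1.75960979  5.99578164  4.28227134 -0.06839065 -0.08838318]
[ 296  215   48   57 2215] [319.32009029 243.6523702 ] [0.4665 0.0997 0.106 ]
```

Request:
servo_tool(
  motion=[
    [[0,0,-20],0,0.7],
    [[0,0,-15],0,0.7],
    [[0,0,-10],0,0.7],
    [[0,0,0],0,0.7],
    [[0,0,0],0,0.5],
  ],
)

```text
time_s: 9.85
ee_pos: [0.4693, 0.1006, 0.0825]
eef_rot: [[-0.983, -0.186, 0.001], [-0.186, 0.983, 0.0], [-0.001, 0.0, -1.0]]
contact_force: [0.7, -0.1, 0.5]
grip_width: 0.0465
```

Request:
servo_tool(
  motion=[
    [[0,0,0],0,0.4],
    [[0,0,0],0,0.2],
    [[0,0,0],0,0.1],
    [[0,0,0],0,0.1],
    [[0,0,0],0,0.1],
  ],
  newtons=30,
)

```text
time_s: 10.35
ee_pos: [0.4694, 0.1007, 0.0826]
eef_rot: [[-0.983, -0.186, 0.002], [-0.186, 0.983, 0.0], [-0.002, 0.0, -1.0]]
contact_force: [-0.6, -0.2, 5.1]
grip_width: 0.0289
```

Request:
servo_tool(
  motion=[
    [[0,0,15],0,0.1],
    [[0,0,30],0,0.1],
    [[0,0,40],0,0.1],
    [[0,0,40],0,0.1],
    [[0,-10,25],0,0.1],
  ],
)

```text
time_s: 10.85
ee_pos: [0.4691, 0.091, 0.2345]
eef_rot: [[-0.982, -0.187, 0.003], [-0.187, 0.982, 0.001], [-0.003, 0.0, -1.0]]
contact_force: [-0.6, -0.1, -0.8]
grip_width: 0.0293
```

Request:
servo_tool(
  motion=[
    [[4,-30,0],0,0.1],
    [[4,-40,0],0,0.1],
    [[4,-40,0],0,0.1],
    [[4,-40,0],0,0.1],
    [[4,-40,0],0,0.1],
  ],
)

```text
time_s: 11.35
ee_pos: [0.4884, -0.1011, 0.2315]
eef_rot: [[-0.982, -0.186, 0.0], [-0.186, 0.982, -0.0], [-0.0, -0.0, -1.0]]
contact_force: [0.3, 0.8, -0.4]
grip_width: 0.0289
```

Request:
servo_tool(
  motion=[
    [[0,-20,0],0,0.1],
    [[0,0,0],0,0.1],
    [[0,0,0],0,0.1],
    [[0,0,0],0,0.1],
  ],
)

```text
time_s: 11.75
ee_pos: [0.4885, -0.1187, 0.2313]
eef_rot: [[-0.982, -0.187, -0.0], [-0.187, 0.982, 0.0], [0.0, 0.0, -1.0]]
contact_force: [0.5, 0.2, -0.4]
grip_width: 0.0292
```

Run:
```python
from h import *
s=state();p=get_image('wrist');print(s['ee_pos'],s['qd'])
for r in pinpoint('adaptor',p)[:4]: print(r['xy'],r['p'],toz(p,r['xy'],0,s))
P=get_image('top')
for r in pinpoint('adaptor',P)[:4]: print(r['xy'],r['p'],toz(P,r['xy'],0))
save(p,'w6.png')
```

```text
[ 0.48846138 -0.11874548  0.23133366] [ 5.33542417e-01 -1.23148608e-01 -1.47201052e-01 -1.58025311e-01
  5.04780005e-04 -2.55950934e-01]
[189.7, 262.1] 0.86 [ 0.6568 -0.2795 -0.    ]
[243.3, 157.1] 0.79 [ 0.4896 -0.2188  0.    ]
[211.0, 19.9] 0.56 [ 0.3381 -0.2748  0.    ]
[433.1, 286.9] 0.66 [ 0.3415 -0.2762  0.    ]
```

View pics/w6.png

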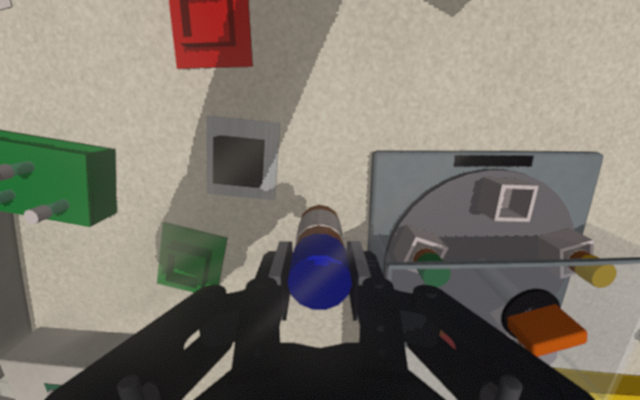

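Run:
```python
from h import *
s=state();p=get_image('wrist')
c=p['image'][105:205,195:290].astype(float)
im=np.clip(255*(c/110)**.45,0,255).astype(np.uint8)
save(p,'c7.png',cv2.resize(im,None,fx=6,fy=6,interpolation=3))
for z,o in((.03,.022),(.03,.028),(.006,.022)):print(z,o,[proj(p,(.49+a*o,-.2195+b*o,z),s).round(1).tolist() for a,b in((0,0),(1,1),(1,-1),(-1,-1),(-1,1))])
```

```text
0.03 0.022 [[236.4, 161.1], [252.4, 182.0], [216.6, 175.4], [219.9, 139.3], [257.0, 146.2]]
0.03 0.028 [[236.4, 161.1], [256.7, 187.6], [211.3, 179.3], [215.3, 133.2], [262.8, 142.1]]
0.006 0.022 [[241.6, 157.8], [256.5, 177.6], [222.8, 171.4], [226.1, 137.4], [260.9, 143.9]]
```

View pics/c7.png

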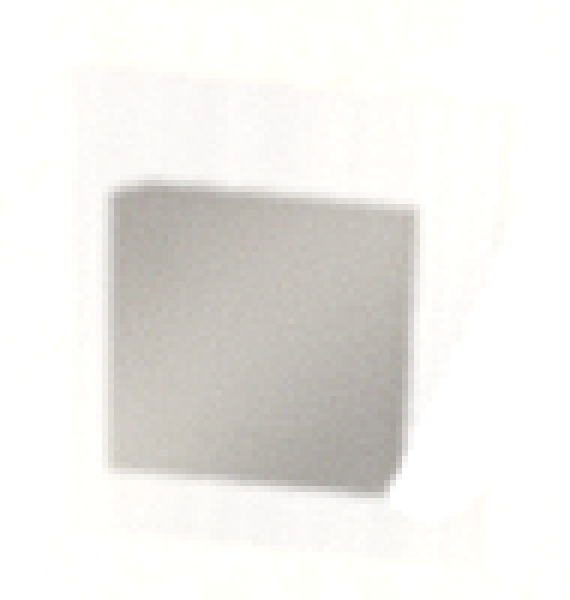

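Request:
servo_tool(
  motion=[
    [[1,-35,0],0,0.1],
    [[1,-35,0],0,0.1],
    [[0,-25,-20],0,0.1],
    [[0,-6,-40],0,0.1],
    [[0,0,-40],0,0.1],
  ],
)

```text
time_s: 12.5
ee_pos: [0.4912, -0.2217, 0.1307]
eef_rot: [[-0.983, -0.185, 0.002], [-0.185, 0.983, -0.001], [-0.002, -0.001, -1.0]]
contact_force: [0.6, 0.1, -0.6]
grip_width: 0.0289
```

Request:
servo_tool(
  motion=[
    [[0,0,-15],0,0.1],
    [[0,0,0],0,0.1],
    [[0,0,0],0,0.1],
    [[0,0,0],0,0.1],
  ],
)

```text
time_s: 12.9
ee_pos: [0.4916, -0.2207, 0.118]
eef_rot: [[-0.982, -0.187, 0.002], [-0.187, 0.982, -0.001], [-0.002, -0.001, -1.0]]
contact_force: [-0.5, 0.3, -0.6]
grip_width: 0.0292
```

Run:
```python
from h import *
s=state();p=get_image('wrist');q=get_image('scene');print(s['ee_pos'],s['contact_force'],s['grip_width'])
a=p['image'][100:340,200:460];b=cv2.resize(q['image'][180:260,205:305],(300,240),interpolation=3)
f=lambda i:np.clip(255*(i/255.)**.5,0,255).astype(np.uint8)
save(p,'c8.png',f(np.hstack([a,b])))
for P in(p,q):print([proj(P,(.4905+x*.028,-.2195+y*.028,.03),s).round(0).tolist() for x,y in((0,0),(1,1),(1,-1),(-1,-1),(-1,1))])
```

```text
[ 0.49157657 -0.22070318  0.11797603] [-0.51506843  0.34837099 -0.57566385] 0.029176235569129082
[[322.0, 204.0], [347.0, 240.0], [283.0, 228.0], [294.0, 165.0], [362.0, 178.0]]
[[247.0, 222.0], [256.0, 230.0], [234.0, 230.0], [237.0, 214.0], [258.0, 214.0]]
```

View pics/c8.png

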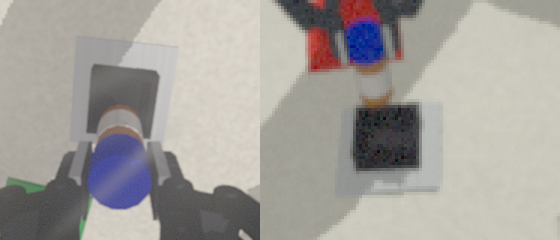

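Request:
servo_tool(
  motion=[
    [[0,0,-15],0,0.1],
    [[0,0,-15],0,0.1],
    [[0,0,-12],0,0.1],
    [[0,0,-8],0,0.1],
    [[0,0,0],0,0.1],
  ],
)

```text
time_s: 13.5
ee_pos: [0.4901, -0.2203, 0.0655]
eef_rot: [[-0.983, -0.186, -0.001], [-0.186, 0.983, 0.001], [0.001, 0.001, -1.0]]
contact_force: [-1.2, 0.4, -0.5]
grip_width: 0.0292
```

Request:
servo_tool(
  motion=[
    [[0,0,-4],0,0.1],
    [[0,0,-3],0,0.1],
    [[0,0,-1],0,0.1],
    [[0,0,0],0,0.1],
  ],
)

```text
time_s: 13.9
ee_pos: [0.4906, -0.2206, 0.0583]
eef_rot: [[-0.983, -0.186, 0.0], [-0.186, 0.983, -0.0], [-0.0, -0.0, -1.0]]
contact_force: [-0.4, 0.0, -0.6]
grip_width: 0.029
```

Request:
servo_tool(
  motion=[
    [[0,0,-1.5],0,0.1],
    [[0,0,-1],0,0.1],
    [[0,0,0],0,0.1],
    [[0,0,0],0,0.1],
  ],
)

```text
time_s: 14.3
ee_pos: [0.4906, -0.2205, 0.0558]
eef_rot: [[-0.983, -0.186, -0.0], [-0.186, 0.983, -0.0], [0.0, -0.0, -1.0]]
contact_force: [0.6, -0.3, -0.6]
grip_width: 0.0288
```

Request:
servo_tool(
  motion=[
    [[0,0,-1],0,0.1],
    [[0,0,0],0,0.1],
    [[0,0,0],0,0.1],
  ],
)

```text
time_s: 14.6
ee_pos: [0.4905, -0.2205, 0.0548]
eef_rot: [[-0.983, -0.186, -0.0], [-0.186, 0.983, 0.0], [0.0, 0.0, -1.0]]
contact_force: [0.4, 0.2, -0.0]
grip_width: 0.0291
```

Request:
servo_tool(
  motion=[
    [[0,0,-1],0,0.1],
    [[0,0,0],0,0.1],
    [[0,0,0],0,0.1],
  ],
)

```text
time_s: 14.9
ee_pos: [0.4905, -0.2205, 0.0537]
eef_rot: [[-0.983, -0.186, -0.0], [-0.186, 0.983, 0.0], [0.0, 0.0, -1.0]]
contact_force: [0.3, -0.7, -0.6]
grip_width: 0.029
```

Request:
servo_tool(
  motion=[
    [[0,0,-0.7],0,0.1],
    [[0,0,0],0,0.1],
    [[0,0,0],0,0.1],
  ],
)

```text
time_s: 15.2
ee_pos: [0.4907, -0.2206, 0.0536]
eef_rot: [[-0.983, -0.186, 0.001], [-0.186, 0.983, -0.0], [-0.001, -0.0, -1.0]]
contact_force: [-1.3, 0.7, 5.1]
grip_width: 0.0291
```

Request:
servo_tool(
  motion=[
    [[0,0,-0.7],0,0.1],
    [[0,0,0],0,0.1],
    [[0,0,0],0,0.1],
  ],
)

```text
time_s: 15.5
ee_pos: [0.4908, -0.2206, 0.0535]
eef_rot: [[-0.983, -0.186, 0.001], [-0.186, 0.983, -0.0], [-0.001, -0.001, -1.0]]
contact_force: [-2.2, 1.8, 9.1]
grip_width: 0.029
```

Request:
servo_tool(
  motion=[
    [[0,0,0.8],0,0.1],
    [[0,0,0],0,0.38],
    [[0,0,0],0,0.45],
    [[0,0,0],0,0.55],
    [[0,0,0],0,0.65],
  ],
)

```text
time_s: 16.0
ee_pos: [0.4905, -0.2205, 0.0529]
eef_rot: [[-0.983, -0.186, -0.0], [-0.186, 0.983, 0.0], [0.0, 0.0, -1.0]]
contact_force: [0.1, 0.1, 0.6]
grip_width: 0.0555
```

Request:
servo_tool(
  motion=[
    [[0,0,0],0,0.7],
    [[0,0,15],0,0.7],
    [[0,0,30],0,0.7],
    [[0,0,40],0,0.7],
    [[0,0,40],0,0.7],
  ],
)

```text
time_s: 16.5
ee_pos: [0.4901, -0.2203, 0.1791]
eef_rot: [[-0.983, -0.186, -0.001], [-0.186, 0.983, 0.0], [0.001, 0.001, -1.0]]
contact_force: [-0.0, -0.3, 0.0]
grip_width: 0.06
```

Request:
servo_tool(
  motion=[
    [[-30,0,30],0,0.7],
    [[-40,0,0],0,0.7],
    [[0,0,0],0,0.7],
    [[0,0,0],0,0.7],
    [[0,0,0],0,0.7],
  ],
)

```text
time_s: 17.0
ee_pos: [0.421, -0.2206, 0.2079]
eef_rot: [[-0.983, -0.186, 0.0], [-0.186, 0.983, 0.0], [-0.0, 0.0, -1.0]]
contact_force: [1.0, -0.0, -0.5]
grip_width: 0.0598
```

Run:
```python
from h import *
s=state();p=get_image('wrist');q=get_image('scene');print(s['ee_pos'],s['contact_force'])
for P in(p,q):
  hsv=cv2.cvtColor(P['image'],cv2.COLOR_RGB2HSV);m=cv2.inRange(hsv,(112,110,50),(128,255,255));m[:110]=0
  k,l,st,c=cv2.connectedComponentsWithStats(m);i=1+np.argmax(st[1:,4]);print(st[i],c[i],toz(P,c[i],.075,s))
a=cv2.resize(q['image'][160:260,195:305],(440,400),interpolation=3)
u,v=320,230
b=cv2.resize(p['image'][100:300,220:400],(360,400))
save(p,'c9.png',np.hstack([b,a]))
```

```text
[ 0.42101167 -0.22061181  0.20787949] [ 1.01121646 -0.01304691 -0.47142871]
[293 237  29  31 623] [307.64365971 253.29855538] [ 0.4906 -0.2203  0.075 ]
[238 205  12  14 139] [243.51798561 211.28776978] [ 0.495  -0.2202  0.075 ]
```

View pics/c9.png

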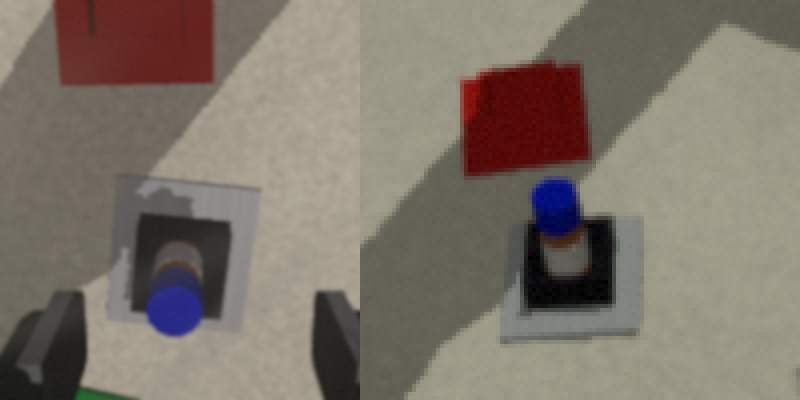

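The blue vial stands upright in the black block, and the gripper is clear of it.

```bash
python3 -c "
from station import *
print(job_done())"
```

```text
the job is handed in; nothing more can be done
None
```

I turned the store about 72° clockwise by the orange knob until the blue-capped vial stood at the middle of the open bay. Then I picked it by the cap and set it upright in the pocket of the black adaptor. The job is handed in; the clock read 17.0 s on the last move.

- **Bay:** by the last wrist picture, the turntable was within about 0.5° of the store's front direction. Single views had differed from each other by 1–3°. On one of them I overshot by about 1° and turned back before letting go.
- **Set-down:** the vial touched the floor with the tool at z 53.6 mm, as expected for a foot at 6 mm. The highest contact force I read was 9 N. I backed off slightly, opened the fingers and lifted clear.
- **Last pictures:** they show the vial standing in the black block. The wrist view puts its cap at (0.4906, -0.2203), almost straight above the release point. The scene view differs by about 4 mm in x, in the same direction as that camera's earlier readings.
- **Knob:** I felt a steady side force of about 6 N while turning it, probably because my grip was about 1–2 mm off its axis.

One move call was refused at the start because I got the row format wrong; nothing moved.

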